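# Sweep the loose brass cones into the trough of the sorting tray

### The arm

A 6-joint arm with a two-finger parallel gripper is mounted at the origin on the work surface. World frame = base frame: x ahead of the robot, y to its left, z up, the work surface at z = 0. Lengths are in mm, angles in rad, forces in N, time in s.
With the tool pointing down it reaches from about 350 to 975 mm from the base axis. Payload 7.1 kg.
Tool frame: the origin (TCP) lies at the very end of the fingers, on their centre line; the grasp point (between the pads) lies ctrl.hold_point_z behind it (ctrl.hold_point_z is the distance from the TCP to the grasp point, in mm); z points along the fingers, y is the line along which they close (so a half turn about z gives the same grasp; the last joint's range is limited). The gripper opens to 88 mm and grips with 3 to 60 N. Pads are 20 mm wide; open, the fingers measure 115 mm over their backs; the gripper's body (75 mm by 178 mm) begins 61 mm behind the grasp point.
Start: joints at [-1.31, 0.423, 1.63, -0, 1.089, -0.019], TCP at [172.62, -600.672, 222.675] pointing down, gripper open.
Joint ranges: [-3, 3], [-0.9, 2.11], [0.09, 2.58], [-1.31, 4.45], [0.11, 2.69], [-2.54, 2.54]. Speed limits (rad/s): [2.39, 2.39, 3.01, 3.14, 3.14, 3.14].

### API

Orientations are given as a rotation vector (axis times angle).
In Python, from workcell import ctrl gives the robot as it stands. The module is installed in compiled form; this text tells all that it offers.
- The arm moves only by the shell command python3 -m creep 'ROWS'. ROWS is JSON, a list of rows, each an object with "translation": the shift along the tool's x, y, z in mm, a list of three; "angular": the turn, a rotation vector about the tool's x, y, z in rad, a list of three; "jaw": the opening, from 0 (shut) to 1 (fully open). A call has exactly 8 rows; each row is the pose to reach, as a shift and turn from the pose commanded when the call began, along the tool's axes at that moment; what a row does not reach only later rows make up. A row lasts 1/8 s, in which the tool goes at most 62.5 mm and 10.7 degrees, less where a joint would pass 70% of its speed; a pose out of reach is approached as far as the arm can. A call with a gripper value outside its range is refused whole. The fingers move at their own pace and stop on an object; the grip force is fixed at half the most. Time passes only in rows, so rows that repeat a pose let the fingers close, or fill a call up. It gives the time, the measured TCP pose, the force, the opening and the grip force at its end, in the units of the state.
- ctrl.get_obs(): the state, without advancing time (a new reading comes with each control period).
- ctrl.get_image(name): name is "scene" or "top" or "wrist"; returns the picture (384x512x3 uint8, red, green, blue); there is no depth.
- ctrl.camera_info(name): a dict with "camera_matrix" (3x3 intrinsics, pixels), "world_from_camera" (4x4, takes a point from camera to world coordinates). Camera axes: x right, y up, looking along -z (the intrinsics and any distortion apply to the point x, -y, -z); pixel columns grow to the right and rows downward; lengths in mm; the calibration is good to about 2 mm. A picture is of the moment at which its call begins: read the wrist's pose just before it. camera_info takes no time and is no camera call; for the wrist camera it gives the pose at the moment of the call.
- ctrl.close_job(): hands the job in; it is judged then, once.
Trained networks look in the newest picture that a camera, given by its name, has taken for a name from the list of things; names that differ only in an ending like _2 or _b are one class to them, and where a whole thing is asked for, a point or a joint stands for the part that bears it (a point fixed in the world has none). Each returns a list of dicts, best first, with "score" (0 to 1); they miss things now and then, are a little off and sometimes report something else, mostly with a low value. They report only what shows in the picture. A call takes as long as a camera call.
- ctrl.look_for(camera, label): "rect" ([left, top, right, bottom] in pixels, round what is visible of it).
The state is a dict: "t": time; "qpos": joint angles; "qvel": joint speeds; "joint_torque": joint torques, N m; "ee_pos": TCP position; "orientation": TCP orientation; "ft_force": force on the tool from outside, world axes, zero at the start; "moment": the same for the moment, N m; "width": finger opening in mm; "grasp_force": force on a finger pad.
Only numpy, scipy, OpenCV 4.12 (cv2) and the standard library are available. Lean on these libraries where they do the work, as an engineer would, in place of code of your own. Each camera call takes 0.05 s, during which the arm holds its last target. There are 200 camera calls.

### The job

Clear the loose parts off the sorting tray: with your fingertips sweep the four brass cones across the white deck and over its open edge, so that all four end up lying in the trough. Slide them, don't pick any of them up, and sweep round the wooden mill that stands on the deck: leave it and the weight, pot and loupe beside the tray standing where they are.

Things in the scene. Friction and masses are not known exactly. Their poses are not given: they have to be found in the camera images.
- tray: fixed sorting tray with a flat white deck, 270 mm along its x by 250 along its y, top 36 mm above the bench. Origin at bench height below the deck's middle; z up. A grey rim, 6 mm wide and 4 mm above the deck, runs round three sides (both x ends and -y). The +y side is open and drops straight into the trough
- trough (a point): middle of the trough's black floor, 6 mm above the bench and 30 mm below the deck; axes as the tray's. Inside, the trough is 270 mm long (x) and 60 mm wide (y): from the deck's open edge 30 mm on its -y side to a 4 mm grey outer wall on its +y side. Outer wall and end walls stand 4 mm above the deck
- cone1_center (a point): a loose turned brass mill cone, about 50 g, standing on the deck on its flat base: the lower 12 mm is a plain cylinder 24 mm in diameter, above it tapers to a 6 mm tip 20 mm above its base. The point is on its axis, 10 mm above its base; z is its axis (up at the start)
- cone2_center (a point): a loose turned brass mill cone, about 50 g, standing on the deck on its flat base: the lower 12 mm is a plain cylinder 24 mm in diameter, above it tapers to a 6 mm tip 20 mm above its base. The point is on its axis, 10 mm above its base; z is its axis (up at the start)
- cone3_center (a point): a loose turned brass mill cone, about 50 g, standing on the deck on its flat base: the lower 12 mm is a plain cylinder 24 mm in diameter, above it tapers to a 6 mm tip 20 mm above its base. The point is on its axis, 10 mm above its base; z is its axis (up at the start)
- cone4_center (a point): a loose turned brass mill cone, about 50 g, standing on the deck on its flat base: the lower 12 mm is a plain cylinder 24 mm in diameter, above it tapers to a 6 mm tip 20 mm above its base. The point is on its axis, 10 mm above its base; z is its axis (up at the start)
- mill_center (a point): the half-built mill: a dark wooden ring 48 mm in diameter with an aluminium collar and a brass core on top, 42 mm tall, 110 g, standing loose on the deck among the cones; the point is on its axis 21 mm above its base; z up
- weight_center (a point): solid brass weight with a knob, 44 mm in diameter, 44 mm tall, standing on the bench beside the tray; the point is on its axis 22 mm above the bench; z up
- pot_center (a point): small white pot of wooden picks, 42 mm in diameter, the pot 45 mm and the picks up to 67 mm high, standing on the bench beside the tray; the point is on its axis 22 mm above the bench; z up
- loupe_center (a point): black eye loupe (waisted, 38 mm in diameter at the top), 35 mm tall, standing on the bench beside the tray; the point is on its axis 17 mm above the bench; z up

How it is judged (in metres and radians):
At the end, for the whole second after the job is handed in: All four cones are at rest in the trough (centres inside its walls and below the level of the deck; they may lie any way up); the mill is within 12 mm and the weight, pot and loupe within 15 mm of where they stood, all upright within 0.2 rad (y of cone1_center in the frame of tray between 0.125 and 0.185 m and x of cone1_center in the frame of tray between -0.135 and 0.135 m and z of each of cone1_center, cone2_center, cone3_center, cone4_center in the frame of tray below 0.036 m and linear speed of each of cone1, cone2, cone3, cone4 below 0.03 m/s and y of cone2_center in the frame of tray between 0.125 and 0.185 m and x of cone2_center in the frame of tray between -0.135 and 0.135 m and y of cone3_center in the frame of tray between 0.125 and 0.185 m and x of cone3_center in the frame of tray between -0.135 and 0.135 m and y of cone4_center in the frame of tray between 0.125 and 0.185 m and x of cone4_center in the frame of tray between -0.135 and 0.135 m and distance of mill_center from where it was at the start of the episode below 0.012 m and angle between each of mill_center, weight_center, pot_center, loupe_center's own z axis and vertical below 0.2 rad and distance of each of weight_center, pot_center, loupe_center from where it was at the start of the episode below 0.015 m); the robot touches nothing.
It fails at once if a cone is lifted more than about 15 mm off the deck (z of any of cone1_center, cone2_center, cone3_center, cone4_center in the frame of tray above 0.061 m).
It fails at once if the mill on the deck is pushed more than 12 mm or tipped (not (distance of mill_center from where it was at the start of the episode below 0.012 m) or not (angle between mill_center's own z axis and vertical below 0.2 rad)).
It fails at once if the weight, pot or loupe is pushed more than 15 mm or tipped (not (distance of weight_center from where it was at the start of the episode below 0.015 m) or not (angle between weight_center's own z axis and vertical below 0.2 rad) or not (distance of pot_center from where it was at the start of the episode below 0.015 m) or not (angle between pot_center's own z axis and vertical below 0.2 rad) or not (distance of loupe_center from where it was at the start of the episode below 0.015 m) or not (angle between loupe_center's own z axis and vertical below 0.2 rad)).
It also fails if it takes over 58 s, if anything falls off the work surface, if the arm or the gripper's body presses on something with over 40 N, if the wrist force passes 120 N, or if a joint passes its speed limit or range.

## Working session

There is one attempt and no reset: what is moved stays moved. The work goes in short steps, Python scripts to look and compute and a shell command to move; the robot and the scene stay as the last step left them, time stands still between calls to the robot, and variables do not carry over. Pictures are saved under pics/ and viewed, at most 10 in all, crops included, and the job is handed in when it is done.

```bash
mkdir -p pics; cat > h.py <<'E'
from workcell import ctrl
import numpy as np, cv2
def ray(cam,uv):
    i=ctrl.camera_info(cam);K=np.array(i["camera_matrix"]);T=np.array(i["world_from_camera"])
    d=np.linalg.inv(K)@[uv[0],uv[1],1]; d=T[:3,:3]@(d*[1,-1,-1]); return T[:3,3],d
def onz(cam,uv,z):
    o,d=ray(cam,uv); return o+d*(z-o[2])/d[2]
def tri(r):
    A=0;b=0
    for o,d in r:
        d=d/np.linalg.norm(d);P=np.eye(3)-np.outer(d,d);A=A+P;b=b+P@o
    return np.linalg.solve(A,b)
def proj(cam,p):
    i=ctrl.camera_info(cam);K=np.array(i["camera_matrix"]);T=np.array(i["world_from_camera"])
    c=T[:3,:3].T@(np.array(p)-T[:3,3])*[1,-1,-1]; q=K@c; return q[:2]/q[2]
E
python3 - <<'E'
from h import *
np.set_printoptions(precision=1,suppress=True)
o=ctrl.get_obs();print(o['t'],o['ee_pos'],o['orientation'],ctrl.hold_point_z)
for c in("scene","top"):
    im=ctrl.get_image(c);cv2.imwrite(f"pics/{c}0.png",im[:,:,::-1])
    print(c,np.array(ctrl.camera_info(c)["world_from_camera"])[:3,3], {k:v for k,v in ctrl.camera_info(c).items() if k not in("camera_matrix","world_from_camera")})
    for n in("tray","cone1_center","mill_center","weight_center","pot_center","loupe_center"):
        for d in ctrl.look_for(c,n)[:6]: print(n,round(d["score"],2),np.array(d["rect"]))
E
```

```text
0.0 [ 172.5 -600.2  221.9] [-3.1 -0.4  0. ] 18.700000000000003
scene [1285.2 -223.7  504.1] {}
tray 0.83 [148.9 134.9 336.  235.6]
mill_center 0.72 [210.5 152.6 236.6 181.5]
weight_center 0.81 [284.9 231.9 304.9 267.3]
weight_center 0.22 [151.3 133.3 339.6 239.4]
pot_center 0.88 [ 93.9 161.2 115.6 196.4]
loupe_center 0.74 [244.4 144.6 258.9 158.5]
loupe_center 0.73 [187.4 233.4 208.6 262.3]
loupe_center 0.64 [185.6 192.4 201.2 204.1]
loupe_center 0.41 [ 95.3 161.6 117.  198.6]
top [478.1 -28.6 892.3] {}
tray 0.83 [171.2 146.4 377.4 343.4]
cone1_center 0.5 [296.8 279.3 310.7 296.3]
mill_center 0.84 [283.8 226.5 302.6 255. ]
weight_center 0.7 [279.3 127.  290.8 147.9]
pot_center 0.78 [389.4 293.4 417.6 315.8]
loupe_center 0.7 [344.  162.9 356.6 184. ]
```

View pics/top0.png

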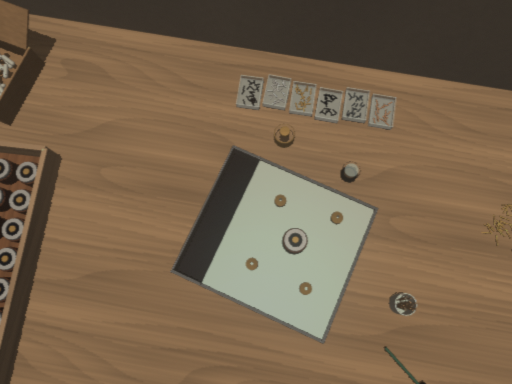

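View pics/scene0.png

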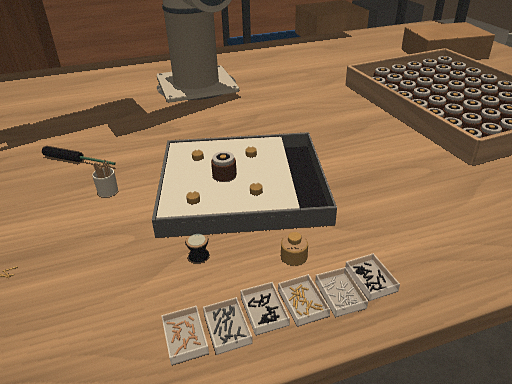

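The top view shows cones near (280,201), (337,217), (252,264) and (306,288), with the mill at (295,239). The trough is on the left. In the scene view the cones are near (197,155), (251,152), (256,188) and (193,198).

```bash
cat >> h.py <<'E'
def brass(im,box,amin=15):
    hsv=cv2.cvtColor(np.ascontiguousarray(im),cv2.COLOR_RGB2HSV)
    m=((hsv[...,1]>75)&(hsv[...,0]<28)&(hsv[...,2]>40)).astype(np.uint8)
    z=np.zeros_like(m);cv2.fillPoly(z,[np.int32(box)],1);m=m*z
    n,_,s,c=cv2.connectedComponentsWithStats(m)
    return [(c[i],s[i]) for i in range(1,n) if s[i][4]>=amin]
E
python3 - <<'E'
from h import *
np.set_printoptions(precision=1,suppress=True)
t=cv2.imread("pics/top0.png")[:,:,::-1];s=cv2.imread("pics/scene0.png")[:,:,::-1]
hsv=cv2.cvtColor(np.ascontiguousarray(t),cv2.COLOR_RGB2HSV)
w=((hsv[...,2]>150)&(hsv[...,1]<70)).astype(np.uint8)
cs,_=cv2.findContours(w,cv2.RETR_EXTERNAL,cv2.CHAIN_APPROX_NONE);c=max(cs,key=cv2.contourArea)
W=np.array([onz("top",p[0],36)[:2] for p in cv2.convexHull(c)],np.float32)
r=cv2.minAreaRect(W);print("deck white",r);print(cv2.boxPoints(r))
for b in brass(t,[(234,152),(370,210),(320,332),(180,268)]):print("top",b[0],b[1],onz("top",b[0],46))
for b in brass(s,[(165,140),(285,137),(297,205),(160,212)]):print("scene",b[0],b[1],onz("scene",b[0],46))
for n,a,b in(("c",(280,201),(256,188)),("c",(337,217),(193,198)),("c",(252,264),(251,152)),("c",(306,288),(197,155)),("mill",(293,240.7),(223.5,167)),("weight",(285,137),(295,249.6)),("pot",(403.5,304.6),(104.7,179)),("loupe",(350,173),(198,248))):
    print(n,tri([ray("top",a),ray("scene",b)]))
E
```

```text
deck white ((576.343994140625, -57.77638244628906), (248.55288696289062, 268.7740173339844), 75.58048248291016)
[[ 415.2 -144.7]
 [ 675.6 -211.6]
 [ 737.4   29.1]
 [ 477.1   96.1]]
top [279.9 200.2] [275 195  11  11  96] [660.3 -25.   46. ]
top [336.5 217.2] [331 212  12  12 103] [ 645.8 -139.9   46. ]
top [295.  239.2] [292 236   7   7  41] [588.9 -66.6  46. ]
top [251.5 263.6] [246 258  12  12  99] [528.3   8.1  46. ]
top [305.1 288.3] [300 283  12  12 102] [ 500.5 -100.2   46. ]
scene [165.5 145.1] [164 140   7  15  27] [ 441.1 -156.2   46. ]
scene [250.6 151.5] [245 146  12  12 112] [533.9   7.   46. ]
scene [197.2 154.8] [192 149  12  12 112] [ 506.8 -100.7   46. ]
scene [222.6 155.9] [220 154   6   5  27] [530.1 -52.5  46. ]
scene [223.3 171.1] [211 157  25  25 295] [586.5 -66.2  46. ]
scene [255.7 188.7] [250 183  13  13 141] [665.4 -26.2  46. ]
scene [192.8 197.3] [186 191  14  14 152] [ 650.7 -140.2   46. ]
c [659.5 -24.6  43.2]
c [ 647.3 -140.4   42.2]
c [528.4   8.3  41.4]
c [ 501.5 -101.2   42.8]
mill [584.3 -63.8  53.7]
weight [805.8 -10.   12.8]
pot [ 503.4 -290.6   29.1]
loupe [ 749.5 -157.2   15.1]
```

```bash
cat >> h.py <<'E'
from scipy.spatial.transform import Rotation as R
O=np.array([576.3,-57.8]);Y=np.array([.249,.969]);Y/=np.linalg.norm(Y);X=np.array([Y[1],-Y[0]])
def tr(p): d=np.array(p)[:2]-O; return np.array([d@X,d@Y])
def plan(*pts):
    """pts: tray x,y, world z of TCP -> tool-frame shift; turn to put tool x along tray y"""
    o=ctrl.get_obs();r=R.from_rotvec(o['orientation']).as_matrix()
    t=np.column_stack([[*Y,0],[*X,0],[0,0,-1]])
    print("t",round(o['t'],2),"tcp tray",tr(o['ee_pos']).round(1),"z",round(o['ee_pos'][2],1),"F",np.round(o['ft_force'],1),"w",round(o['width'],1))
    print("turn",R.from_matrix(r.T@t).as_rotvec().round(3))
    for x,y,z in pts:
        w=np.array([*(O+X*x+Y*y),z]); print((x,y,z),(r.T@(w-o['ee_pos'])).round(1))
E
python3 - <<'E'
from h import *
for p in((659.5,-24.6),(647,-140.2),(528.4,8.2),(501.2,-100.7),(584.5,-64.5)):print(tr(p).round(1))
plan((-63,18,120))
E
```

```text
[72.3 52.9]
[ 89.  -62.2]
[-62.8  52. ]
[-62.1 -60.2]
[ 9.6 -4.4]
t 0.7 tcp tray [-255.9 -626.3] z 222.7 F [-0.5  0.2 -0.5] w 87.9
turn [ 0.     0.    -1.039]
(-63, 18, 120) [ 492.7 -457.7  102.7]
```

```bash
python3 -m creep '[{"translation":[50,-45,10],"angular":[0,0,-0.13],"jaw":0.2},{"translation":[90,-85,20],"angular":[0,0,-0.26],"jaw":0.2},{"translation":[130,-120,28],"angular":[0,0,-0.4],"jaw":0.2},{"translation":[170,-158,36],"angular":[0,0,-0.54],"jaw":0.2},{"translation":[210,-195,44],"angular":[0,0,-0.68],"jaw":0.2},{"translation":[250,-232,52],"angular":[0,0,-0.82],"jaw":0.2},{"translation":[290,-270,60],"angular":[0,0,-0.95],"jaw":0.2},{"translation":[330,-307,68],"angular":[0,0,-1.04],"jaw":0.2}]'
python3 -c "
from h import *
plan((-63,18,120),(-63,18,70))"
```

```text
t: 1.7
ee_pos: [405.9, -213.0, 154.8]
orientation: [2.478, 1.929, 0.001]
ft_force: [0.0, -0.1, -0.3]
width: 18.1
grasp_force: 0.0
t 1.7 tcp tray [-126.4 -192.8] z 154.8 F [ 0.  -0.1 -0.3] w 18.1
turn [0.001 0.    0.004]
(-63, 18, 120) [210.5  64.1  34.8]
(-63, 18, 70) [210.5  64.1  84.8]
```

```bash
python3 -m creep '[{"translation":[50,16,10],"angular":[0,0,0],"jaw":0.2},{"translation":[100,32,20],"angular":[0,0,0],"jaw":0.2},{"translation":[150,48,30],"angular":[0,0,0],"jaw":0.2},{"translation":[190,60,40],"angular":[0,0,0],"jaw":0.2},{"translation":[210,64,50],"angular":[0,0,0],"jaw":0.2},{"translation":[210,64,70],"angular":[0,0,0],"jaw":0.2},{"translation":[210,64,85],"angular":[0,0,0],"jaw":0.2},{"translation":[210,64,85],"angular":[0,0,0],"jaw":0.2}]'
python3 -c "
from h import *
cv2.imwrite('pics/a.png',np.hstack([ctrl.get_image('wrist'),ctrl.get_image('top')])[:,:,::-1][:,150:950])
plan((-63,18,41))
for p in((528.4,8.2,46),(501.2,-100.7,46)):print(proj('wrist',p))"
```

```text
t: 2.7
ee_pos: [517.9, -27.4, 68.6]
orientation: [-2.481, -1.924, 0.003]
ft_force: [-0.4, 0.1, 0.3]
width: 17.3
grasp_force: 0.0
t 2.8 tcp tray [-62.9  15.1] z 69.8 F [ 0.8 -0.4  0.5] w 17.4
turn [-0.  0. -0.]
(-63, 18, 41) [ 2.9 -0.1 28.8]
[258.53538278 159.71940762]
[259.80558764 322.09048884]
```

View pics/a.png

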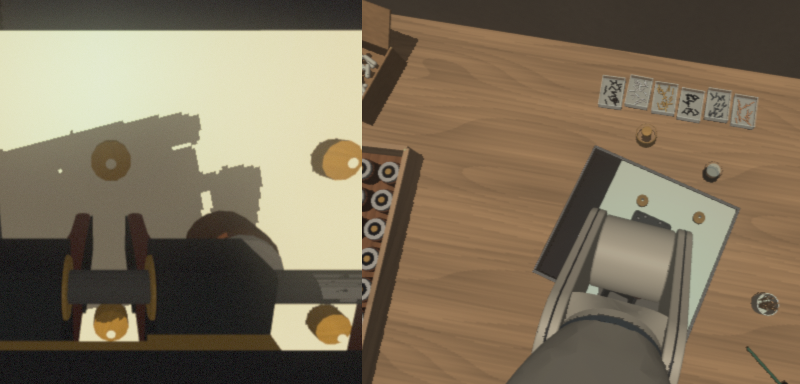

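The wrist view shows cone C at about (261,160), centred ahead of the finger gap and within 3 px of my estimate. I'll sweep it now.

```bash
python3 -m creep '[{"translation":[0,0,15],"angular":[0,0,0],"jaw":0.2},{"translation":[0,0,28],"angular":[0,0,0],"jaw":0.2},{"translation":[10,0,28],"angular":[0,0,0],"jaw":0.2},{"translation":[18,1,28],"angular":[0,0,0],"jaw":0.2},{"translation":[28,3,28],"angular":[0,0,0],"jaw":0.2},{"translation":[40,5,28],"angular":[0,0,0],"jaw":0.2},{"translation":[52,8,28],"angular":[0,0,0],"jaw":0.2},{"translation":[64,10,28],"angular":[0,0,0],"jaw":0.2}]'
python3 -c "
from h import *
plan((-45,132,41))"
```

```text
t: 3.8
ee_pos: [545.3, 33.5, 41.8]
orientation: [2.482, 1.926, 0.001]
ft_force: [-0.1, 0.8, -0.4]
width: 17.5
grasp_force: 0.1
t 3.8 tcp tray [-52.7  80.7] z 41.8 F [-0.1  0.8 -0.4] w 17.5
turn [ 0.    -0.     0.001]
(-45, 132, 41) [51.3  7.7  0.8]
```

```bash
python3 -m creep '[{"translation":[10,2,0],"angular":[0,0,0],"jaw":0.2},{"translation":[20,4,0],"angular":[0,0,0],"jaw":0.2},{"translation":[28,6,0],"angular":[0,0,0],"jaw":0.2},{"translation":[36,7,0],"angular":[0,0,0],"jaw":0.2},{"translation":[44,8,0],"angular":[0,0,0],"jaw":0.2},{"translation":[50,8,0],"angular":[0,0,0],"jaw":0.2},{"translation":[50,8,0],"angular":[0,0,0],"jaw":0.2},{"translation":[35,8,-30],"angular":[0,0,0],"jaw":0.2}]'
python3 -c "
from h import *
cv2.imwrite('pics/b.png',np.hstack([ctrl.get_image('wrist'),ctrl.get_image('scene')[100:484,100:388]])[:,:,::-1] if 0 else ctrl.get_image('scene')[110:280,80:380,::-1].repeat(2,0).repeat(2,1))
plan((-62,-95,95),(-62,-95,41))"
```

```text
t: 4.8
ee_pos: [559.6, 64.7, 70.2]
orientation: [-2.479, -1.926, 0.006]
ft_force: [0.3, -0.2, 0.4]
width: 17.3
grasp_force: 0.0
t 4.85 tcp tray [-44.3 113.5] z 74.5 F [ 1.6 -0.5  2.1] w 17.3
turn [ 0.001 -0.     0.001]
(-62, -95, 95) [-208.5  -17.8  -20.6]
(-62, -95, 41) [-208.5  -17.9   33.4]
```

View pics/b.png

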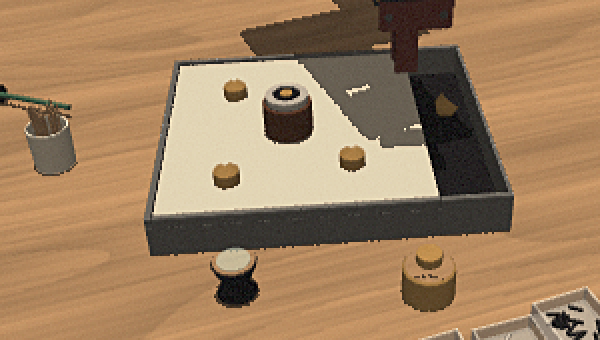

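Cone C lies in the trough at crop (445,105), and nothing else has moved. Cone D is next.

```bash
python3 -m creep '[{"translation":[-20,-4,-20],"angular":[0,0,0],"jaw":0.2},{"translation":[-70,-8,-22],"angular":[0,0,0],"jaw":0.2},{"translation":[-120,-12,-22],"angular":[0,0,0],"jaw":0.2},{"translation":[-170,-16,-22],"angular":[0,0,0],"jaw":0.2},{"translation":[-205,-18,-22],"angular":[0,0,0],"jaw":0.2},{"translation":[-206,-18,-10],"angular":[0,0,0],"jaw":0.2},{"translation":[-206,-18,10],"angular":[0,0,0],"jaw":0.2},{"translation":[-206,-18,29],"angular":[0,0,0],"jaw":0.2}]'
python3 -c "
from h import *
plan((-62,-82,41),(-97,132,41))"
```

```text
t: 5.85
ee_pos: [492.7, -129.8, 41.6]
orientation: [-2.482, -1.926, -0.0]
ft_force: [-0.6, -0.4, -0.8]
width: 17.4
grasp_force: 0.0
t 5.85 tcp tray [-63.  -90.6] z 41.6 F [-0.6 -0.4 -0.8] w 17.4
turn [-0. -0.  0.]
(-62, -82, 41) [8.6 1.1 0.6]
(-97, 132, 41) [222.6 -33.8   0.7]
```

```bash
python3 -m creep '[{"translation":[8,0,0],"angular":[0,0,0],"jaw":0.2},{"translation":[18,0,0],"angular":[0,0,0],"jaw":0.2},{"translation":[32,-2,0],"angular":[0,0,0],"jaw":0.2},{"translation":[48,-5,0],"angular":[0,0,0],"jaw":0.2},{"translation":[64,-8,0],"angular":[0,0,0],"jaw":0.2},{"translation":[80,-11,0],"angular":[0,0,0],"jaw":0.2},{"translation":[96,-14,0],"angular":[0,0,0],"jaw":0.2},{"translation":[112,-17,0],"angular":[0,0,0],"jaw":0.2}]'
python3 -m creep '[{"translation":[16,-3,0],"angular":[0,0,0],"jaw":0.2},{"translation":[32,-6,0],"angular":[0,0,0],"jaw":0.2},{"translation":[48,-9,0],"angular":[0,0,0],"jaw":0.2},{"translation":[62,-12,0],"angular":[0,0,0],"jaw":0.2},{"translation":[74,-14,0],"angular":[0,0,0],"jaw":0.2},{"translation":[84,-16,0],"angular":[0,0,0],"jaw":0.2},{"translation":[92,-17,0],"angular":[0,0,0],"jaw":0.2},{"translation":[100,-17,0],"angular":[0,0,0],"jaw":0.2}]'
python3 -c "
from h import *
plan((-97,132,41),(72,18,105),(72,18,41))"
```

```text
t: 6.85
ee_pos: [504.0, -16.8, 42.7]
orientation: [-2.482, -1.926, -0.0]
ft_force: [-0.5, 0.5, -0.0]
width: 17.5
grasp_force: 0.2
t: 7.85
ee_pos: [512.4, 83.6, 42.7]
orientation: [-2.482, -1.926, -0.0]
ft_force: [0.5, -0.4, -0.2]
width: 17.5
grasp_force: 0.0
t 7.85 tcp tray [-97.1 121.1] z 42.7 F [ 0.5 -0.4 -0.2] w 17.5
turn [-0. -0.  0.]
(-97, 132, 41) [10.9  0.1  1.7]
(72, 18, 105) [-103.1  169.1  -62.3]
(72, 18, 41) [-103.1  169.1    1.7]
```

```bash
python3 -m creep '[{"translation":[8,0,0],"angular":[0,0,0],"jaw":0.2},{"translation":[8,0,0],"angular":[0,0,0],"jaw":0.2},{"translation":[0,0,-40],"angular":[0,0,0],"jaw":0.2},{"translation":[-15,20,-65],"angular":[0,0,0],"jaw":0.2},{"translation":[-45,70,-65],"angular":[0,0,0],"jaw":0.2},{"translation":[-75,120,-65],"angular":[0,0,0],"jaw":0.2},{"translation":[-103,165,-65],"angular":[0,0,0],"jaw":0.2},{"translation":[-104,169,-40],"angular":[0,0,0],"jaw":0.2}]'
python3 -c "
from h import *
im=ctrl.get_image('scene');w=ctrl.get_image('wrist')
cv2.imwrite('pics/c.png',np.hstack([im[110:280,80:380].repeat(2,0).repeat(2,1)[:,200:],cv2.resize(w,(400,300)).__class__(np.shape(w)) if 0 else cv2.copyMakeBorder(cv2.resize(w,(400,300)),20,20,0,0,0)])[:,:,::-1])
plan((72,18,41))"
```

```text
t: 8.85
ee_pos: [654.3, -63.0, 84.3]
orientation: [2.481, 1.919, 0.007]
ft_force: [0.1, 0.7, 0.1]
width: 17.5
grasp_force: 0.0
t 8.95 tcp tray [70.7 15.3] z 80.1 F [-0.4 -1.  -1.4] w 17.6
turn [-0.004  0.001 -0.001]
(72, 18, 41) [ 2.7  1.5 39.1]
```

View pics/c.png

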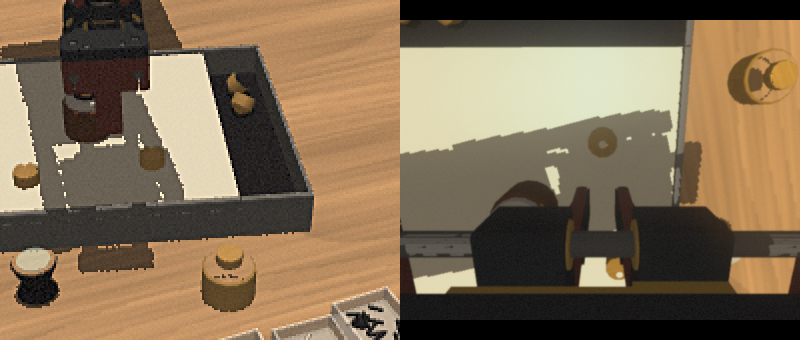

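Cones C and D are both in the trough, at crop (243,103) and (235,85). Cone A sits centred ahead of the gap at (602,142).

```bash
python3 -m creep '[{"translation":[1,1,20],"angular":[0,0,0],"jaw":0.2},{"translation":[1,1,38],"angular":[0,0,0],"jaw":0.2},{"translation":[10,1,38],"angular":[0,0,0],"jaw":0.2},{"translation":[18,1,38],"angular":[0,0,0],"jaw":0.2},{"translation":[30,0,38],"angular":[0,0,0],"jaw":0.2},{"translation":[44,-3,38],"angular":[0,0,0],"jaw":0.2},{"translation":[58,-7,38],"angular":[0,0,0],"jaw":0.2},{"translation":[70,-11,38],"angular":[0,0,0],"jaw":0.2}]'
python3 -m creep '[{"translation":[10,-3,0],"angular":[0,0,0],"jaw":0.2},{"translation":[20,-6,0],"angular":[0,0,0],"jaw":0.2},{"translation":[28,-8,0],"angular":[0,0,0],"jaw":0.2},{"translation":[36,-9,0],"angular":[0,0,0],"jaw":0.2},{"translation":[42,-9,0],"angular":[0,0,0],"jaw":0.2},{"translation":[46,-9,0],"angular":[0,0,0],"jaw":0.2},{"translation":[46,-9,0],"angular":[0,0,0],"jaw":0.2},{"translation":[35,-9,-40],"angular":[0,0,0],"jaw":0.2}]'
python3 -c "
from h import *
plan((89,-95,105),(89,-95,41))"
```

```text
t: 9.95
ee_pos: [656.8, 12.2, 44.8]
orientation: [2.482, 1.926, 0.0]
ft_force: [0.2, -0.5, -0.8]
width: 17.5
grasp_force: 0.2
t: 10.95
ee_pos: [654.5, 47.2, 82.0]
orientation: [-2.478, -1.925, 0.008]
ft_force: [-0.3, -0.4, 0.1]
width: 17.9
grasp_force: 0.0
t 10.95 tcp tray [ 49.6 121.2] z 82.0 F [-0.3 -0.4  0.1] w 17.9
turn [-0.006  0.002  0.001]
(89, -95, 105) [-216.3   39.   -22.8]
(89, -95, 41) [-216.2   39.4   41.2]
```

```bash
python3 -m creep '[{"translation":[-20,4,-22],"angular":[0,0,0],"jaw":0.2},{"translation":[-70,12,-24],"angular":[0,0,0],"jaw":0.2},{"translation":[-120,20,-24],"angular":[0,0,0],"jaw":0.2},{"translation":[-170,30,-24],"angular":[0,0,0],"jaw":0.2},{"translation":[-213,38,-24],"angular":[0,0,0],"jaw":0.2},{"translation":[-214,39,-10],"angular":[0,0,0],"jaw":0.2},{"translation":[-214,39,15],"angular":[0,0,0],"jaw":0.2},{"translation":[-214,39,41],"angular":[0,0,0],"jaw":0.2}]'
python3 -c "
from h import *
cv2.imwrite('pics/d.png',ctrl.get_image('wrist')[:,:,::-1])
plan((89,-82,41),(100,132,41))"
```

```text
t: 11.95
ee_pos: [641.2, -169.7, 42.8]
orientation: [-2.482, -1.925, -0.0]
ft_force: [-0.2, -0.5, -0.3]
width: 17.7
grasp_force: 0.0
t 12.0 tcp tray [ 88.3 -92. ] z 39.1 F [-1.2  0.3 -2. ] w 17.5
turn [-0.005 -0.     0.   ]
(89, -82, 41) [10.   0.7 -1.9]
(100, 132, 41) [224.   11.8  -1.9]
```

View pics/d.png

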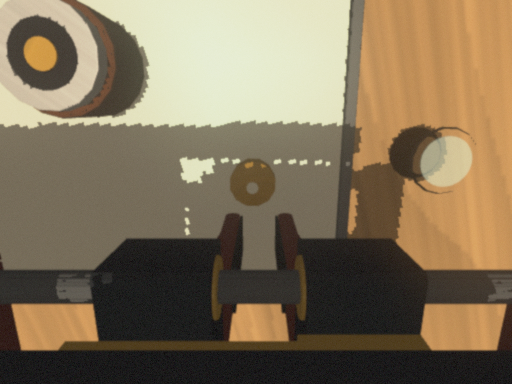

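Cone B is ahead of the gap at (252,182), about 2 mm left of centre. The mill at (50,55) and the loupe at (440,160) are clear of the path.

```bash
python3 -m creep '[{"translation":[8,-1,0],"angular":[0,0,0],"jaw":0.2},{"translation":[18,-1,0],"angular":[0,0,0],"jaw":0.2},{"translation":[32,-1,0],"angular":[0,0,0],"jaw":0.2},{"translation":[48,0,0],"angular":[0,0,0],"jaw":0.2},{"translation":[64,1,0],"angular":[0,0,0],"jaw":0.2},{"translation":[80,2,0],"angular":[0,0,0],"jaw":0.2},{"translation":[96,4,0],"angular":[0,0,0],"jaw":0.2},{"translation":[112,6,0],"angular":[0,0,0],"jaw":0.2}]'
python3 -m creep '[{"translation":[16,1,0],"angular":[0,0,0],"jaw":0.2},{"translation":[32,2,0],"angular":[0,0,0],"jaw":0.2},{"translation":[48,3,0],"angular":[0,0,0],"jaw":0.2},{"translation":[62,4,0],"angular":[0,0,0],"jaw":0.2},{"translation":[74,5,0],"angular":[0,0,0],"jaw":0.2},{"translation":[84,5,0],"angular":[0,0,0],"jaw":0.2},{"translation":[94,5,0],"angular":[0,0,0],"jaw":0.2},{"translation":[104,5,0],"angular":[0,0,0],"jaw":0.2}]'
python3 -m creep '[{"translation":[4,0,0],"angular":[0,0,0],"jaw":0.2},{"translation":[4,0,0],"angular":[0,0,0],"jaw":0.2},{"translation":[0,0,-40],"angular":[0,0,0],"jaw":0.2},{"translation":[-10,0,-90],"angular":[0,0,0],"jaw":0.2},{"translation":[-60,0,-120],"angular":[0,0,0],"jaw":0.2},{"translation":[-110,0,-140],"angular":[0,0,0],"jaw":0.2},{"translation":[-160,0,-160],"angular":[0,0,0],"jaw":0.2},{"translation":[-200,0,-180],"angular":[0,0,0],"jaw":0.2}]'
python3 -c "
from h import *
plan()
a=ctrl.get_image('top')[100:350,160:430];b=ctrl.get_image('scene')[110:280,80:350]
a=cv2.resize(a,(400,370));b=cv2.resize(b,(400,252));b=cv2.copyMakeBorder(b,0,118,0,0,0)
cv2.imwrite('pics/e.png',np.hstack([a,b])[:,:,::-1])
for n in('mill_center','weight_center','pot_center','loupe_center'):
  for c in('top','scene'):print(n,c,[np.round(d['rect'],1) for d in ctrl.look_for(c,n)[:1]])"
```

```text
t: 13.0
ee_pos: [675.6, -61.7, 43.7]
orientation: [2.482, 1.926, -0.0]
ft_force: [-0.4, -0.6, 0.6]
width: 17.6
grasp_force: 0.3
t: 14.0
ee_pos: [705.9, 37.2, 43.6]
orientation: [-2.482, -1.925, 0.0]
ft_force: [0.7, 0.5, -0.4]
width: 17.6
grasp_force: 0.0
t: 15.0
ee_pos: [655.2, -159.3, 224.5]
orientation: [2.483, 1.924, -0.0]
ft_force: [1.0, 0.7, -0.4]
width: 17.8
grasp_force: 0.0
t 15.0 tcp tray [101.7 -78.6] z 224.5 F [ 1.   0.7 -0.4] w 17.8
turn [ 0.     0.    -0.001]
mill_center top [array([283.4, 227. , 305.9, 253.2])]
mill_center scene [array([210. , 152. , 235.8, 180.4])]
weight_center top [array([277.8, 127. , 289.4, 145.7])]
weight_center scene [array([283.3, 233. , 303.2, 265.9])]
pot_center top []
pot_center scene [array([188.4, 232.8, 210.2, 262.1])]
loupe_center top [array([340. , 165.2, 351.6, 178.4])]
loupe_center scene [array([185.3, 233. , 207.9, 260.4])]
```

View pics/e.png

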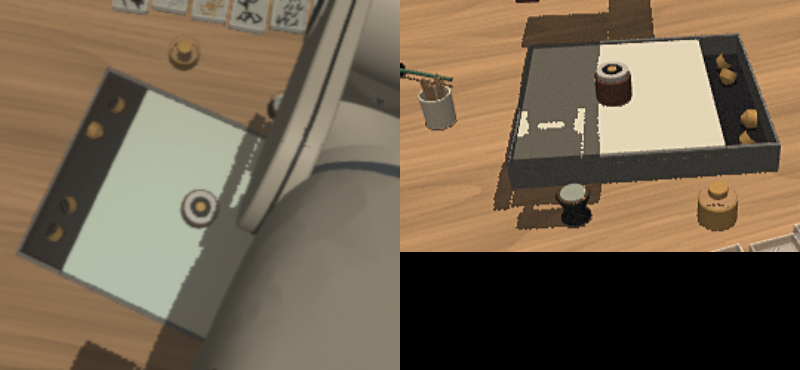

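The picture shows four separate cones in the trough, at left-panel (117,103), (94,129), (68,205) and (55,232). The mill and its neighbours stand unmoved. I'll check the cones' heights before handing in.

```bash
python3 - <<'E'
from h import *
T=brass(ctrl.get_image('top'),[(234,152),(262,160),(205,285),(175,268)],12);S=brass(ctrl.get_image('scene'),[(282,136),(312,136),(337,208),(297,212)],12)
for c,s in T:
    for d,_ in S:
        p=tri([ray('top',c),ray('scene',d)]);o,v=ray('top',c);v=v/np.linalg.norm(v);g=np.linalg.norm(np.cross(p-o,v))
        if g<5:print(c.round(1),s[4],d.round(1),tr(p).round(1),'z',p[2].round(1),'gap',g.round(1))
E
```

```text
[239.9 171.1] 77 [299.3 157.5] [ 79.5 135.3] z 108.3 gap 4.2
[239.9 171.1] 77 [313.1 203.2] [100.4 155.3] z 20.8 gap 0.6
[223.5 188. ] 125 [315.6 189.4] [ 54.4 170. ] z 18.4 gap 0.4
[207.9 237.4] 64 [299.3 157.5] [-51.  153.9] z 27.8 gap 0.6
[197.8 258. ] 79 [299.3 157.5] [-95.3 160.3] z 0.6 gap 2.1
```

```bash
python3 -c "
from h import *
print(tri([ray('top',(207.9,237.4)),ray('scene',(301.5,161.3))]),tri([ray('top',(197.8,258)),ray('scene',(297.4,151.2))]))
print(ctrl.close_job())"
```

```text
[566.72745484 106.86276197  18.3868097 ] [522.78652061 117.48515852  17.23142778]
the job is handed in; nothing more can be done
None
```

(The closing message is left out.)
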